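Tilt and lock the tube rotator's drive head, then fit the tube carrier

TASK

Get the tube rotator ready for mixing: pull the red catch forward to free the drive head, swing the head up with the black lever until it stops, and push the red catch back home so that the head is locked there. Then take the blue tube carrier and slide it onto the drive shaft, its D-shaped hole turned to match the flat on the shaft, until it sits flush against the flange, and let go of it. Leave the jar, the two bottles and the roll of tape standing where they are.

Things in the scene. Friction and masses are not known exactly. Their poses are not given: they have to be found in the camera images.
- rotator: Tube rotator fixed to the worktop: off-white base 190 x 200 x 42 mm (x, y, z); two grey cheeks, at x -12..52 mm, y +-(34..42) mm, 146 mm high, carry the drive head between them. Origin: centre of the base's underside, on the worktop; x to the machine's rear (front = -x), y to its left as seen from the front operator, z up. Place and yaw vary.
- index_catch (a joint): Upright catch lever with red grip, left (+y) side. 0 = home: its tooth stands in a notch of the head's quadrant and the head is locked (0.03 rad play). Grows as its top is pulled to the front (-x); clear above 0.16 rad, stop at 0.32. Friction keeps it where it is left (2 N at the grip). Notches only at drive_head 0 and 1.10: between them it cannot go home.
- catch_grip (a point): Centre of the catch's red grip: bar 17 mm thick, 40 mm long, along the machine's y, 138 mm above the worktop when home. Its inner end is on the catch arm, next to quadrant and cheek; round its middle and outer half 40 mm are free to front and rear. Moves on an arc of 80 mm radius about catch_pivot. Axes turn with the catch; as the rotator's when home.
- catch_pivot (a point): Point on the catch's hinge axis (along the machine's y), at the same y as the grip's middle, 58 mm above the worktop. Fixed to the rotator, same axes.
- drive_head (a joint): Tilt of the drive head about the machine's y axis. 0 = parked, shaft level, pointing to the front; 1.10 rad = upper stop, mixing position: shaft points up and forward, leaning 0.47 rad (27 degrees) from vertical to the front. Locked by the catch; freed, it moves with about 6 N at the lever grip and stays where it is left.
- lever_grip (a point): Centre of the black grip of the head's tilt lever, right (-y) side: bar 18 mm thick, 42 mm long, along the machine's y. Arc of 85 mm radius about head_pivot: parked it leans 0.55 rad forward of upright, at the upper stop 0.55 rad to the rear (its top moves to +x), 197 mm above the worktop at both ends.
- head_pivot (a point): Point on the drive head's tilt axis (along the machine's y), at the same y as the lever grip's middle, 125 mm above the worktop. Fixed to the rotator, same axes.
- shaft_seat (a point): Centre of the face of the dark 38 mm flange on the drive shaft, where the carrier's underside rests; turns with the shaft. z = shaft axis, outward; +x = towards the shaft's flat and the flange's red mark. Shaft 14 mm diameter with a flat 4.5 mm from the axis, 30 mm long, its last 9 mm tapered to 6 mm. 52 mm from the tilt axis. Starts turned anyhow, stiff to turn (0.08 N m).
- tube_carrier: Loose blue disc, 144 mm diameter, 6 mm thick, 150 g, hub up; 8 white clips (to z 19 mm, 52..67 mm from the centre). White hexagonal hub 32 mm across flats (faces at 0, 60, 120.. degrees from +x), top at z 32 mm, with a D-hole right through: 15.2 mm diameter, flat 5.1 mm from the axis on the +x side, red marks there. Origin: centre of the underside, z up. Fitted: x along shaft_seat's x.
- hub_grip (a point): Point on the carrier's axis, in the hub, 24 mm above the disc's underside: a height to grip at.
- cotton_jar: Bystander: clear glass jar with steel lid, 74 mm in diameter, 108 mm high, loose. Origin: centre of its underside.
- stain_bottle: Bystander: small brown dropper bottle with black cap, 34 mm in diameter, 85 mm high, loose. Origin: centre of its underside.
- iodine_bottle: Bystander: brown glass bottle with black rubber bulb, 34 mm in diameter, 102 mm high, loose. Origin: centre of its underside.
- masking_tape: Bystander: roll of tan masking tape lying flat, 104 mm in diameter, 25 mm high, loose. Origin: centre of its underside.
There are look-alikes about, which are no part of the job. Of the things that look like the tube_carrier, take the one that is farthest to the robot's left at the start.

How it is judged:
By the outcome, as a careful person would: the job done as asked, in the order asked, and still so for the second after the job is handed in, with the robot touching nothing.
It also fails if it takes over 72 s, if anything falls off the work surface, if the arm or the gripper's body presses on something with over 40 N, if the wrist force passes 120 N, or if a joint passes its speed limit or range.

ROBOT

A 6-joint arm with a two-finger parallel gripper is mounted at the origin on a cart in front of the work surface, level with it; the furniture and walls round the work are solid. World frame = base frame: x ahead of the robot, y to its left, z up, the work surface at z = 0. Lengths are in m, angles in rad, forces in N, time in s.
With the tool pointing down it reaches from about 0.25 to 0.775 m from the base axis. Payload 4 kg.
Tool frame: the origin (TCP) lies where the fingers leave the gripper's body, on its centre line; the fingertips stand 97 mm ahead of it and the grasp point (between the pads) lies 78 mm ahead of it; z points along the fingers, x is the direction in which the jaws open and shut, and the axes are right-handed (so a half turn about z gives the same grasp; the last joint's range is limited). The gripper opens to 94 mm and grips with 3 to 60 N. Pads are 16 mm wide; open, the fingers measure 119 mm over their backs; the gripper's body (75 mm by 177 mm) begins 78 mm behind the grasp point.
Start: joints at [1.208, 0.087, 1.371, -0, 1.684, -0.103], TCP at [0.141, 0.532, 0.303] pointing down, gripper open.
Joint ranges: [-3.1, 3.1], [-0.76, 2.03], [0.27, 2.55], [-1.08, 4.22], [0.17, 2.65], [-2.57, 2.57]. Speed limits (rad/s): [2.79, 2.79, 3.14, 3.14, 3.14, 3.14].

INTERFACE

Orientations are given as [roll, pitch, yaw] about the fixed x, y, z axes, in that order (R = Rz(yaw) Ry(pitch) Rx(roll)).
In Python, from bench import * gives the robot as it stands.
- The arm moves only by the tool jog_arm, never from a script. Its argument "moves" is a list of rows, each a list of 7 numbers: the turn, a rotation vector about the world's x, y, z in rad, then the shift along the world's x, y, z in mm, then the finger opening in mm, from 0 to 94. In form: [[rx, ry, rz, tx, ty, tz, fingers], ...]. A call has 1 to 12 rows; each row shifts and turns the commanded pose from where the row before left it; what a row does not reach is not made up. A row lasts 1/8 s, in which the tool goes at most 62.5 mm and 10.7 degrees, less where a joint would pass 70% of its speed; a pose out of reach is approached as far as the arm can. A call is refused whole if a number of a shift passes 62.5 or a number of a turn 0.188, either way. A call with a gripper value outside its range is refused whole. The fingers move at their own pace and stop on an object; the grip force is fixed at half the most. Time passes only in rows, so rows that do not move let the fingers close. It gives the time, the measured TCP pose, the force and the opening at its end, in the units of the state.
- get_obs(): the state, without advancing time (a new reading comes with each control period).
- snapshot(name): name is "scene" or "top" or "wrist"; returns the picture (400x640x3 uint8, red, green, blue); there is no depth.
- get_calibration(name): a dict with "camera_matrix" (3x3 intrinsics, pixels), "k1" (the pictures are not rectified: a ray, as slopes to the right and down, at radius r is drawn at 1 + k1 r^2 times it, then the intrinsics apply), "R" (3x3) and "t" (3): a world point X has camera coordinates R X + t. Camera axes: x right, y down, z forward; pixel columns grow to the right and rows downward; lengths in m; the calibration is good to about 2 mm. A picture is of the moment at which its call begins: read the wrist's pose just before it. get_calibration takes no time and is no camera call; for the wrist camera it gives the pose at the moment of the call.
- close_job(): hands the job in, once; it reports no verdict.
Trained networks look in the newest picture that a camera, given by its name, has taken for a name from the list of things; names that differ only in an ending like _2 or _b are one class to them, and where a whole thing is asked for, a point or a joint stands for the part that bears it (a point fixed in the world has none). Each returns a list of dicts, best first, with "conf" (0 to 1); they miss things now and then, are a little off and sometimes report something else, mostly with a low value. They report only what shows in the picture. A call takes as long as a camera call. They do not tell look-alikes from the thing itself.
- look_for(label, camera): "bbox" ([left, top, right, bottom] in pixels, round what is visible of it).
The state is a dict: "time": time; "joint_positions": joint angles; "qvel": joint speeds; "joint_torque": joint torques, N m; "tool_pos": TCP position; "ee_rot": TCP orientation; "wrist_force": force on the tool from outside, world axes, zero at the start; "wrist_torque": the same for the moment, N m; "width": finger opening in m.
Only numpy, scipy, OpenCV 4.12 (cv2) and the standard library are available. Lean on these libraries where they do the work, as an engineer would, in place of code of your own. Each camera call takes 0.05 s, during which the arm holds its last target.

## Working session

There is one attempt and no reset: what is moved stays moved. The work goes in short steps, Python scripts to look and compute and a tool call to move; the robot and the scene stay as the last step left them, time stands still between calls to the robot, and variables do not carry over. Pictures are saved under pics/ and viewed, and the job is handed in when it is done.

Besides the shell and the picture viewer there is one more tool, called after "Request:" by a JSON object that holds its "api" and its "payload", one argument or row to a line. jog_arm: Moves the arm, as the interface text tells. Its arguments: {"type":"object","properties":{"moves":{"type":"array","items":{"type":"array","items":{"type":"number"}}}},"required":["moves"]}

```bash
ls; mkdir -p pics; cat > h.py <<'E'
from bench import *
import numpy as np, cv2
def snap(n,f):
    im=snapshot(n); cv2.imwrite(f'pics/{f}.png',cv2.cvtColor(im,cv2.COLOR_RGB2BGR)); return im
E
python3 - <<'E'
from h import *
print(get_obs())
for n in ['scene','top','wrist']:
    snap(n,n+'0'); c=get_calibration(n); print(n,c)
    for l in ['rotator','index_catch','catch_grip','lever_grip','drive_head','shaft_seat','tube_carrier','hub_grip','cotton_jar','stain_bottle','iodine_bottle','masking_tape']:
        if n!='wrist': print(l,[(np.round(d['bbox']).tolist(),round(d['conf'],2)) for d in look_for(l,n)][:4])
E
```

```text
pics
{'time': 0.0, 'joint_positions': array([ 1.20789068e+00,  8.79436869e-02,  1.37221849e+00, -3.51760981e-05,
        1.68361296e+00, -1.03098111e-01]), 'qvel': array([-4.86544948e-04,  2.15181559e-03,  7.32393056e-04, -1.60419509e-03,
       -1.10939816e-05, -1.07345929e-03]), 'joint_torque': array([-6.35636061e-04, -3.40192223e+01, -3.02424753e+01,  7.15700048e-02,
        3.30420630e-02, -1.71201041e-04]), 'tool_pos': array([0.14118493, 0.53122473, 0.30152829]), 'ee_rot': array([-3.14140282e+00,  2.17449150e-03,  1.31098508e+00]), 'wrist_force': array([-0.51601331,  0.86313442, -0.57492291]), 'wrist_torque': array([ 0.01528694,  0.00772904, -0.01111639]), 'width': 0.09397176431960208}
scene {'camera_matrix': array([[369.08882132,   0.        , 320.64791102],
       [  0.        , 369.08882132, 203.48577712],
       [  0.        ,   0.        ,   1.        ]]), 'k1': -0.035114885631471, 'R': array([[-0.87621232, -0.48191907, -0.00244598],
       [-0.26547055,  0.48689497, -0.83214102],
       [ 0.40221556, -0.72848287, -0.5545587 ]]), 't': array([0.41760855, 0.30855103, 1.144660
[... 1529 characters left out ...]
, 0.64)]
cotton_jar [([212.0, 170.0, 238.0, 190.0], 0.68)]
stain_bottle [([388.0, 207.0, 399.0, 212.0], 0.62)]
iodine_bottle [([347.0, 197.0, 385.0, 227.0], 0.63), ([188.0, 228.0, 201.0, 231.0], 0.49)]
masking_tape [([212.0, 212.0, 235.0, 233.0], 0.77)]
wrist {'camera_matrix': array([[323.44083783,   0.        , 314.93045215],
       [  0.        , 323.44083783, 198.33774495],
       [  0.        ,   0.        ,   1.        ]]), 'k1': -0.06116515923434741, 'R': array([[ 2.57833612e-01,  9.66189333e-01,  4.27288305e-05],
       [ 9.25968605e-01, -2.47113088e-01,  2.85512283e-01],
       [ 2.75869481e-01, -7.35750975e-02, -9.58375049e-01]]), 't': array([-0.55022366, -0.03050084,  0.39388049])}
```

```bash
python3 - <<'E'
import cv2
s=cv2.imread('pics/scene0.png');t=cv2.imread('pics/top0.png')
cv2.imwrite('pics/s0c.png',cv2.resize(s[150:390,190:440],None,fx=3,fy=2.5,interpolation=2)[:600,:750])
cv2.imwrite('pics/t0c.png',cv2.resize(t[150:260,170:480],None,fx=2.58,fy=2.58,interpolation=2))
cv2.imwrite('pics/t0d.png',cv2.resize(t[150:230,250:330],None,fx=7,fy=7,interpolation=2))
cv2.imwrite('pics/s0d.png',cv2.resize(s[185:285,240:330],None,fx=6,fy=6,interpolation=2))
E
```

```text
(no output)
```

View pics/scene0.png

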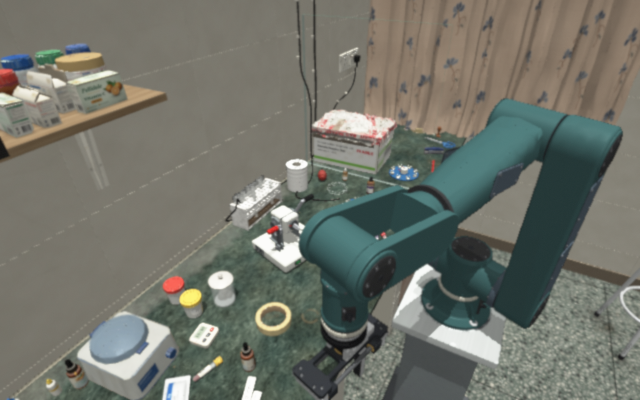

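View pics/top0.png

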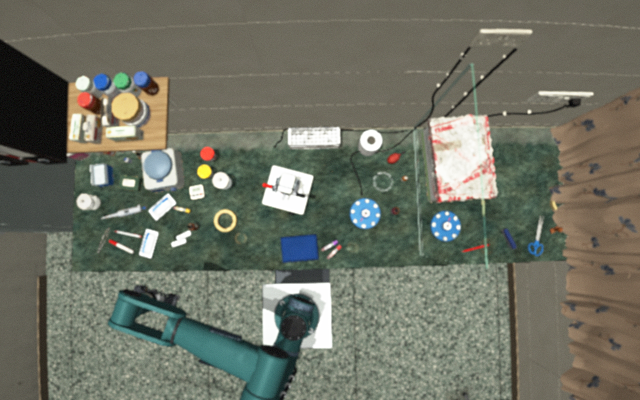

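View pics/t0c.png

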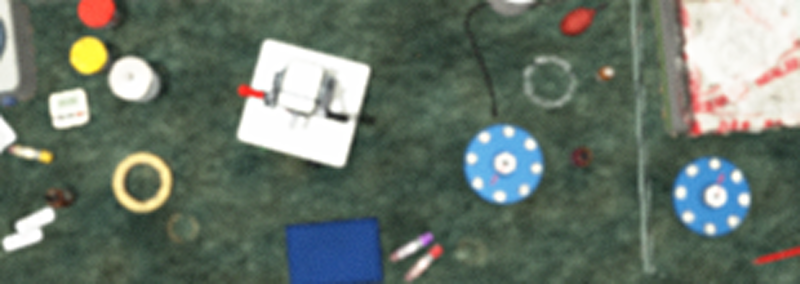

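View pics/s0d.png

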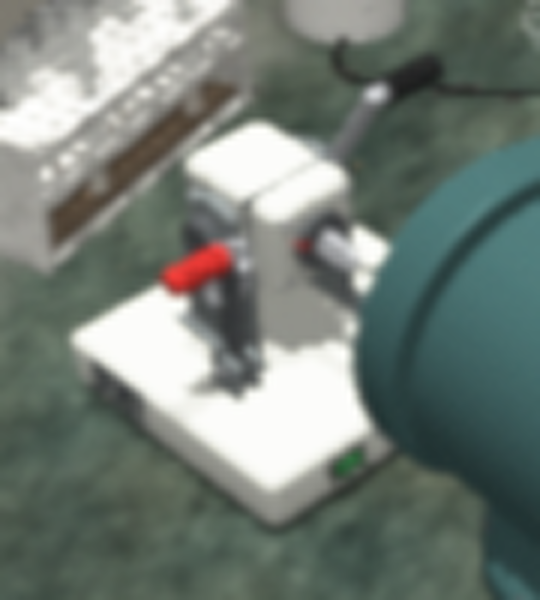

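View pics/wrist0.png

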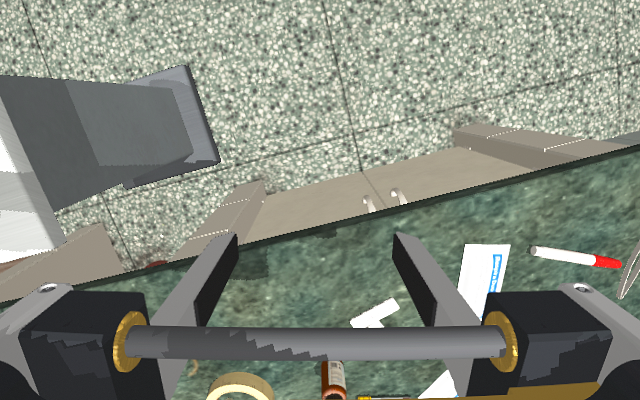

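View pics/t0d.png

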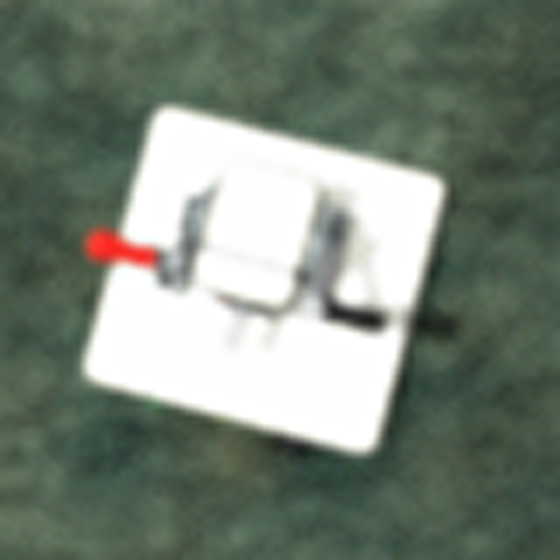

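```bash
cat >> h.py <<'E'
def ray(c,u,v):
    K=c['camera_matrix'];x=(u-K[0,2])/K[0,0];y=(v-K[1,2])/K[1,1]
    rd=np.hypot(x,y);r=rd
    for _ in range(20): r=rd/(1+c['k1']*r*r)
    s=r/rd if rd>1e-9 else 1
    d=c['R'].T@np.array([x*s,y*s,1]);o=-c['R'].T@c['t'];return o,d
def onz(c,u,v,z):
    o,d=ray(c,u,v);return o+d*(z-o[2])/d[2]
def proj(c,X):
    p=np.asarray(c['R'])@np.asarray(X)+c['t'];x,y=p[0]/p[2],p[1]/p[2];s=1+c['k1']*(x*x+y*y)
    K=c['camera_matrix'];return np.array([K[0,0]*x*s+K[0,2],K[1,1]*y*s+K[1,2]])
E
python3 - <<'E'
from h import *
c=get_calibration('top')
P=np.array([onz(c,250+u/7,150+v/7,.042) for u,v in [(155,105),(445,180),(375,455),(85,378)]])
print(P.round(4), P.mean(0), np.linalg.norm(P-np.roll(P,-1,0),axis=1))
# yaw: x toward rear; front edge = bottom: pts 3(left front),2(right front); rear 0,1
x=(P[0]+P[1]-P[2]-P[3]);print('yaw',np.arctan2(x[1],x[0])); y=P[0]+P[3]-P[1]-P[2]; print(np.arctan2(-y[0],y[1]))
for u,v in [(365.5,213),(445,226)]: print(onz(c,u,v,.006))
for n,u,v,z in [('red',267+0.,185,.138),('lev',250+392/7,150+320/7,.197)]: print(n,onz(c,u,v,z))
for n,b,z in [('jar',[212,170,238,190],.05),('tape',[212,212,235,233],.02)]: print(n,onz(c,(b[0]+b[2])/2,(b[1]+b[3])/2,z))
E
```

```text
[[ 0.7105  0.0997  0.042 ]
 [ 0.6544 -0.0948  0.042 ]
 [ 0.4708 -0.0441  0.042 ]
 [ 0.5268  0.1487  0.042 ]] [0.59062089 0.02736503 0.042     ] [0.20245973 0.19044946 0.2007196  0.19013677]
yaw -0.2650373486212958
-0.281469322448859
[ 0.47513138 -0.33724995  0.006     ]
[ 0.4031907  -0.71677246  0.006     ]
red [0.60271072 0.11201033 0.138     ]
lev [ 0.54456854 -0.06194106  0.197     ]
jar [0.64343135 0.32218636 0.05      ]
tape [0.44504204 0.33679618 0.02      ]
```

```bash
python3 - <<'E'
from h import *
from scipy.spatial.transform import Rotation as Ro
c=get_calibration('wrist');o=get_obs();T=Ro.from_euler('xyz',o['ee_rot']).as_matrix()
C=-c['R'].T@c['t'];print(C, 'cam in tool',T.T@(C-o['tool_pos']));print((c['R']@T).round(3))
E
```

```text
[0.06144937 0.55306287 0.3862171 ] cam in tool [ 0.000299   -0.08267714 -0.08352468]
[[ 1.     0.001 -0.   ]
 [-0.001  0.958 -0.286]
 [-0.     0.286  0.958]]
```

Request:
{"api": "jog_arm", "payload": {
  "moves": [
    [0, 0, -0.176, 46, -44, 3, 94],
    [0, 0, -0.176, 46, -44, 3, 94],
    [0, 0, -0.176, 46, -44, 3, 94],
    [0, 0, -0.176, 46, -44, 3, 94],
    [0, 0, -0.176, 46, -44, 3, 94],
    [0, 0, -0.176, 46, -44, 3, 94],
    [0, 0, -0.176, 46, -44, 3, 94],
    [0, 0, -0.176, 46, -44, 3, 94],
    [0, 0, -0.176, 46, -44, 3, 40],
    [0, 0, 0, 0, 0, 0, 40]
  ]
}}

```text
time: 2.6
tool_pos: [0.5497, 0.1398, 0.3282]
ee_rot: [3.14, 0.0, -0.279]
wrist_force: [0.0, 0.6, 0.9]
width: 0.077
```

```bash
python3 - <<'E'
from h import *
snap('wrist','w1'); 
for l in ['rotator','catch_grip','lever_grip']: print(l,[(np.round(d['bbox']).tolist(),round(d['conf'],2)) for d in look_for(l,'wrist')][:4])
E
```

```text
rotator [([287.0, 170.0, 459.0, 400.0], 0.96)]
catch_grip [([354.0, 194.0, 389.0, 246.0], 0.81)]
lever_grip [([328.0, 222.0, 457.0, 400.0], 0.93)]
```

View pics/w1.png

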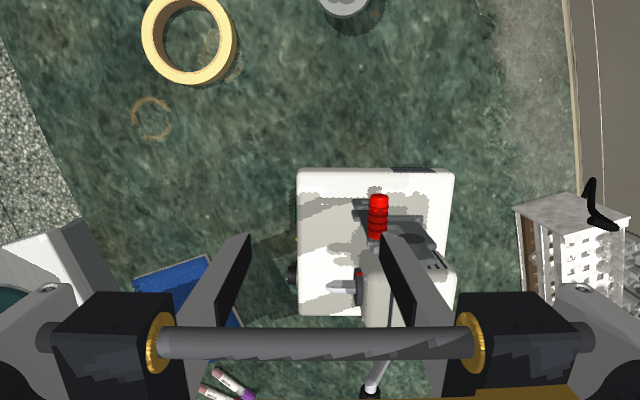

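```bash
python3 - <<'E'
from h import *
c=get_calibration('wrist')
a=onz(c,298,168,.042);b=onz(c,454,169,.042);d=onz(c,299,315,.042)
print(a,b,d,np.linalg.norm(a-b),np.linalg.norm(a-d), 'yaw',np.arctan2(b[1]-a[1],b[0]-a[0]),np.arctan2(-(a-d)[0],(a-d)[1]))
yaw=np.arctan2(b[1]-a[1],b[0]-a[0]); ctr=(b+d)/2;print(ctr)
X=np.array([np.cos(yaw),np.sin(yaw)]);Y=np.array([-X[1],X[0]])
for n,u,v,z in [('gripout',378,195,.1465),('gripin',377,240,.1465),('mid',377.5,217,.143)]:
    p=onz(c,u,v,z);r=p[:2]-ctr[:2];print(n,p,r@X,r@Y)
E
```

```text
[0.53109551 0.1591767  0.042     ] [0.70776778 0.10907967 0.042     ] [ 0.47523563 -0.03431667  0.042     ] 0.1836376910855032 0.20139515894651952 yaw -0.27630599637338754 -0.28105000256795815
[0.5915017 0.0373815 0.042    ]
gripout [0.60144896 0.13661343 0.1465    ] -0.017500872241427403 0.09818167885921783
gripin [0.59161731 0.09581189 0.1465    ] -0.015828803836614138 0.05624564814650835
mid [0.59707955 0.11570685 0.143     ] -0.01600116471348551 0.07687610586462032
```

```bash
python3 - <<'E'
from h import *
print(get_obs()['tool_pos'],get_obs()['ee_rot'],get_obs()['qvel'].round(3))
c=get_calibration('wrist');im=snap('wrist','w2')
print(get_obs()['tool_pos'])
g=im.astype(int);m=(g[...,0]>150)&(g[...,1]<70)&(g[...,2]<70);m[:, :340]=0;m[:,400:]=0
ys,xs=np.nonzero(m);print(xs.min(),xs.max(),ys.min(),ys.max())
cv2.imwrite('pics/w2c.png',cv2.cvtColor(cv2.resize(im[150:350,270:480],None,fx=3.8,fy=3,interpolation=0),cv2.COLOR_RGB2BGR))
import pickle;pickle.dump(c,open('c2.pkl','wb'))
E
```

```text
[0.54661095 0.14409399 0.32931236] [-3.14120555e+00  2.10323039e-04 -2.70986919e-01] [ 0.014 -0.009  0.003 -0.003 -0.003  0.004]
[0.54646723 0.14433089 0.32947458]
374 392 200 236
```

View pics/w2c.png

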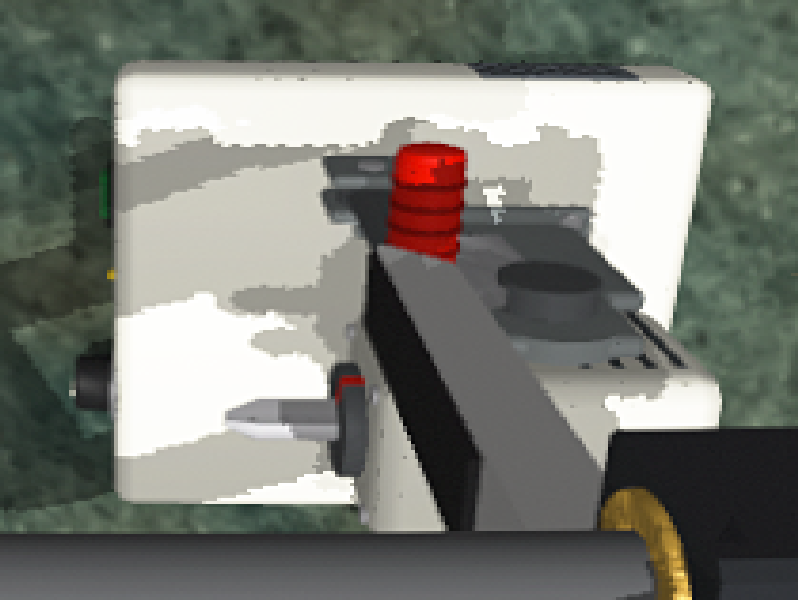

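```bash
python3 - <<'E'
from h import *
import pickle
c=pickle.load(open('c2.pkl','rb'))
f=lambda x,y,z:onz(c,270+(x+.5)/3.8-.5,150+(y+.5)/3-.5,z)
a=f(115,76,.042);b=f(711,80,.042);d=f(115,502,.042)
yaw=np.arctan2(b[1]-a[1],b[0]-a[0]);print(np.linalg.norm(a-b),np.linalg.norm(a-d),yaw,np.arctan2(-(a-d)[0],(a-d)[1]))
ctr=(b+d)/2;print(ctr)
yaw=-.275
X=np.array([np.cos(yaw),np.sin(yaw)]);Y=np.array([-X[1],X[0]])
for n,u,v,z in [('gripout',432,155,.142),('gripin',424,255,.1465),('flange',348,420,.14),('tip',228,418,.125),('mark',350,381,.141),('notch slot',350,500,.138)]:
    p=f(u,v,z);r=p[:2]-ctr[:2];print(n,p,r@X,r@Y)
E
```

```text
0.18592314769132678 0.19629476147492064 -0.27893373115109854 -0.2860703748053429
[0.59255331 0.03083327 0.042     ]
gripout [0.60526174 0.12820937 0.142     ] -0.01421127382747611 0.09716814593298258
gripin [0.59635139 0.09984463 0.1465    ] -0.015084463473636489 0.0674496328705013
flange [0.56633755 0.04564439 0.14      ] -0.02925262145799841 0.007135785327195504
tip [0.53533336 0.0453518  0.125     ] -0.05901238105025648 -0.001564904266835986
mark [0.57002949 0.06001063 0.141     ] -0.029600520424479398 0.021964753764657997
notch slot [0.55989644 0.01405239 0.138     ] -0.026872997919434437 -0.025018206866585367
```

Request:
{"api": "jog_arm", "payload": {
  "moves": [
    [0, 0, -0.008, 27, -15, 0, 40],
    [0, 0, 0, 27, -16, 0, 40],
    [0, 0, 0, 0, 0, -30, 40],
    [0, 0, 0, 0, 0, 0, 40]
  ]
}}

```text
time: 3.35
tool_pos: [0.5998, 0.1133, 0.2965]
ee_rot: [3.14, 0.005, -0.279]
wrist_force: [0.1, 0.3, -0.4]
width: 0.0399
```

```bash
python3 - <<'E'
from h import *
o=get_obs();print(o['tool_pos'],o['ee_rot'])
snap('wrist','w3');o=get_obs();print(o['tool_pos'],o['ee_rot'],o['width'])
E
```

```text
[0.59983734 0.11327639 0.29645802] [ 3.13963868  0.00541029 -0.27890031]
[0.60027807 0.11332225 0.29838083] [ 3.14082105e+00  2.38184507e-03 -2.78931470e-01] 0.039991547151346486
```

View pics/w3.png

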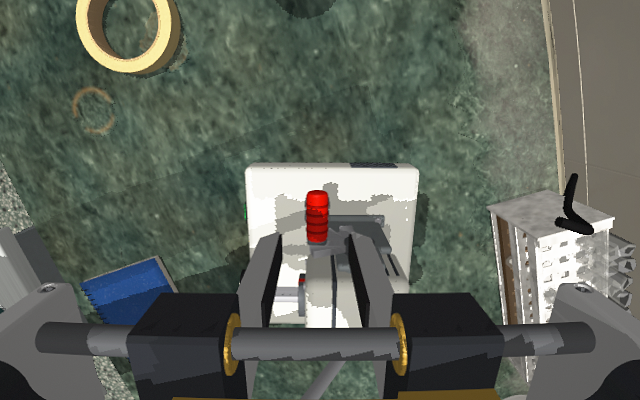

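Request:
{"api": "jog_arm", "payload": {
  "moves": [
    [0, 0, 0, 0, 0, -40, 40],
    [0, 0, 0, 0, 0, -40, 40],
    [0, 0, 0, 0, 0, 0, 40],
    [0, 0, 0, 0, 0, 0, 10],
    [0, 0, 0, 0, 0, 0, 10],
    [0, 0, 0, 0, 0, 0, 10]
  ]
}}

```text
time: 4.15
tool_pos: [0.6007, 0.113, 0.2219]
ee_rot: [-3.14, 0.001, -0.28]
wrist_force: [-5.4, 1.6, 5.3]
width: 0.0163
```

```bash
python3 - <<'E'
from h import *
snap('wrist','w4');o=get_obs();print(o['tool_pos'],o['ee_rot'],o['width'],o['wrist_force'])
E
```

```text
[0.60073181 0.11298533 0.22193851] [-3.13982493e+00  4.43129180e-04 -2.80417247e-01] 0.016054099908635145 [-5.98945731  1.86326475  5.2839815 ]
```

View pics/w4.png

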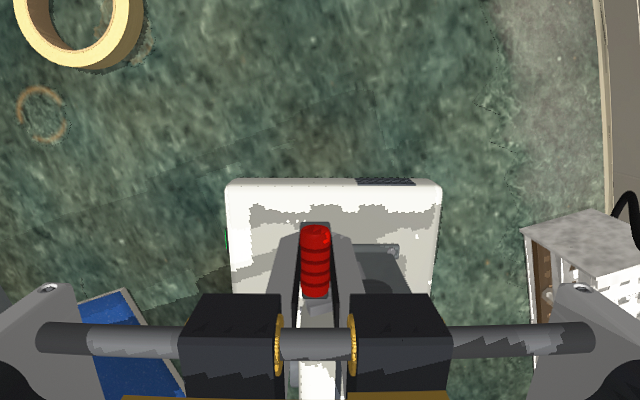

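Request:
{"api": "jog_arm", "payload": {
  "moves": [
    [0, 0, 0, -5.5, 1.6, -0.2, 10],
    [0, 0, 0, -5.5, 1.6, -0.6, 10],
    [0, 0, 0, -5.5, 1.6, -1, 10],
    [0, 0, 0, -5.5, 1.6, -1.4, 10],
    [0, 0, 0, 0, 0, 0, 10]
  ]
}}

```text
time: 4.82
tool_pos: [0.5813, 0.1186, 0.2194]
ee_rot: [-3.139, -0.009, -0.281]
wrist_force: [3.2, -0.4, 6.8]
width: 0.0158
```

```bash
python3 - <<'E'
from h import *
snap('wrist','w5');o=get_obs();print(o['tool_pos'],o['ee_rot'],o['width'],o['wrist_force'])
E
```

```text
[0.58136977 0.11860602 0.21935015] [-3.13859816 -0.00861467 -0.28104997] 0.016166747280008685 [3.43593171 0.18220297 5.88459941]
```

View pics/w5.png

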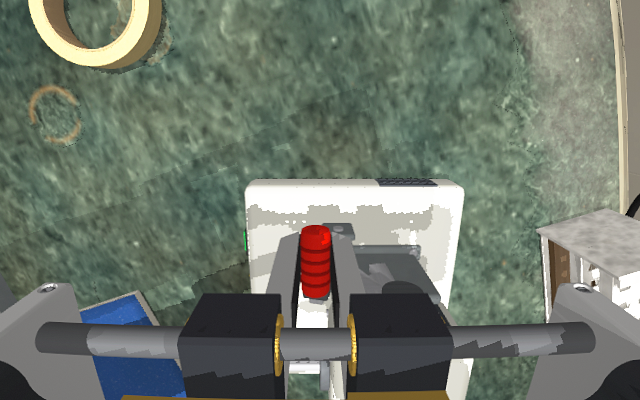

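Request:
{"api": "jog_arm", "payload": {
  "moves": [
    [0, 0, 0, 0, 0, 0, 40],
    [0, 0, 0, 0, 0, 0, 40],
    [0, 0, 0, 0, 0, 55, 40],
    [0, 0, 0, 0, 0, 55, 40],
    [0, 0, 0, -12, -59, 25, 40],
    [0, 0, 0, -13, -59, 0, 40],
    [0, 0, 0, -13, -59, 0, 40],
    [0, 0, 0, 0, 0, 0, 40],
    [0, 0, 0, 0, 0, 0, 40]
  ]
}}

```text
time: 6.0
tool_pos: [0.5416, -0.0558, 0.3491]
ee_rot: [-3.141, 0.002, -0.282]
wrist_force: [0.7, 0.7, -0.4]
width: 0.0398
```

```bash
python3 - <<'E'
from h import *
o=get_obs();c=get_calibration('wrist');im=snap('wrist','w6');print(o['tool_pos'],o['ee_rot'],o['width'],o['wrist_force'],o['qvel'].round(3))
for l in ['lever_grip','catch_grip']: print(l,[(np.round(d['bbox']).tolist(),round(d['conf'],2)) for d in look_for(l,'wrist')][:4])
import pickle;pickle.dump(c,open('c6.pkl','wb'))
E
```

```text
[ 0.5415578  -0.05579416  0.34907629] [-3.14095532e+00  2.20448434e-03 -2.81506538e-01] 0.03978127979928643 [ 0.73772063  0.73699007 -0.43431282] [ 0.031  0.003 -0.008 -0.002 -0.003 -0.   ]
lever_grip [([277.0, 23.0, 419.0, 225.0], 0.57)]
catch_grip [([290.0, 0.0, 323.0, 39.0], 0.62)]
```

View pics/w6.png

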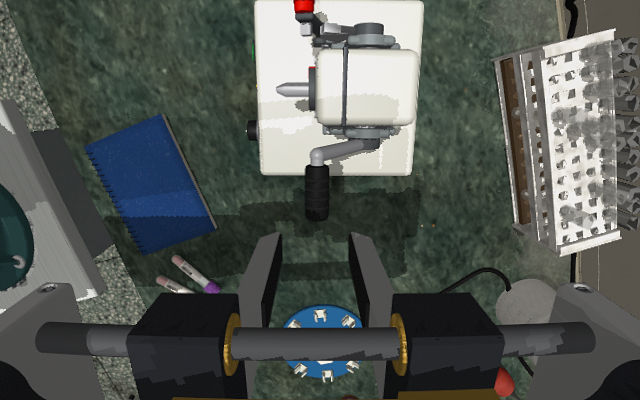

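```bash
python3 - <<'E'
from h import *
import pickle
c=pickle.load(open('c6.pkl','rb'))
ctr=np.array([.592,.030]);yaw=-.279
X=np.array([np.cos(yaw),np.sin(yaw)]);Y=np.array([-X[1],X[0]])
for n,u,v,z in [('in',317,166,.206),('out',317,219,.200),('mid',317,192,.204),('baseRL',259,172,.042),('baseRR',412,176,.042)]:
    p=onz(c,u,v,z);r=p[:2]-ctr;print(n,p,r@X,r@Y)
E
```

```text
in [ 0.55461315 -0.01756031  0.206     ] -0.022843307395448525 -0.056017346087584484
out [ 0.54294322 -0.05814044  0.2       ] -0.022886430730013684 -0.09824213279465724
mid [ 0.54916307 -0.03649674  0.204     ] -0.02286764522942779 -0.07572244861850737
baseRL [ 0.47589676 -0.0350869   0.042     ] -0.09368910472829697 -0.0945442651609079
baseRR [ 0.65646857 -0.09256328  0.042     ] 0.09572890285259669 -0.10006963266502654
```

Request:
{"api": "jog_arm", "payload": {
  "moves": [
    [0, 0, 0, 5.5, 13, -10, 28],
    [0, 0, 0, 0, 0, -30, 28],
    [0, 0, 0, 0, 0, -34, 28],
    [0, 0, 0, 0, 0, 0, 28],
    [0, 0, 0, 0, 0, 0, 28]
  ]
}}

```text
time: 6.78
tool_pos: [0.5478, -0.0422, 0.2768]
ee_rot: [-3.141, -0.001, -0.28]
wrist_force: [0.2, 0.7, 0.5]
width: 0.0279
```

```bash
python3 - <<'E'
from h import *
o=get_obs();im=snap('wrist','w7');print(o['tool_pos'],o['ee_rot'],o['width'],o['wrist_force'],o['qvel'].round(3))
E
```

```text
[ 0.54783603 -0.04219445  0.27682959] [-3.14129470e+00 -1.17149397e-03 -2.79858419e-01] 0.02787158006269828 [0.19957812 0.65971149 0.48769395] [-0.009 -0.015 -0.028 -0.003 -0.001 -0.002]
```

View pics/w7.png

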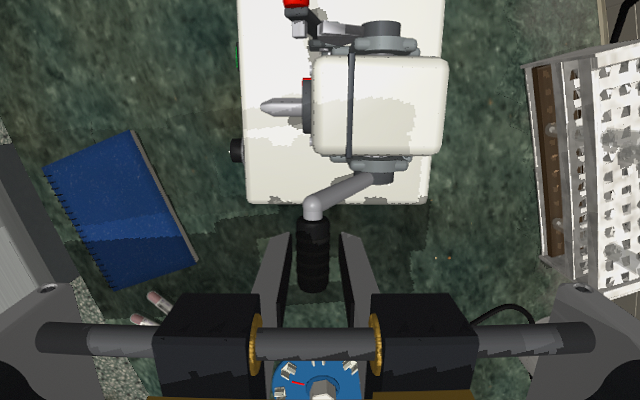

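Request:
{"api": "jog_arm", "payload": {
  "moves": [
    [0, 0, 0, 7.9, -2.3, 4.4, 28],
    [0, 0, 0, 8.4, -2.4, 3.5, 28],
    [0, 0, 0, 8.7, -2.5, 2.5, 28],
    [0, 0, 0, 8.8, -2.5, 1.5, 28],
    [0, 0, 0, 8.9, -2.6, 0.5, 28],
    [0, 0, 0, 8.9, -2.6, -0.5, 28],
    [0, 0, 0, 8.8, -2.5, -1.5, 28],
    [0, 0, 0, 8.7, -2.5, -2.5, 28],
    [0, 0, 0, 8.4, -2.4, -3.5, 28],
    [0, 0, 0, 7.9, -2.3, -4.4, 28],
    [0, 0, 0, 5, -1.4, -2, 28],
    [0, 0, 0, 0, 0, 0, 28]
  ]
}}

```text
time: 8.32
tool_pos: [0.637, -0.069, 0.2757]
ee_rot: [3.141, 0.003, -0.281]
wrist_force: [-6.8, 1.0, 2.8]
width: 0.0283
```

```bash
python3 - <<'E'
from h import *
o=get_obs();im=snap('wrist','w8');print(o['tool_pos'],o['ee_rot'],o['width'],o['wrist_force'],o['qvel'].round(3))
E
```

```text
[ 0.63698917 -0.06898609  0.27566963] [ 3.14128793e+00  2.59429751e-03 -2.81236741e-01] 0.028299903912726077 [-6.79613018  0.98828632  2.84888031] [ 0.002 -0.005  0.006 -0.002 -0.008 -0.002]
```

View pics/w8.png

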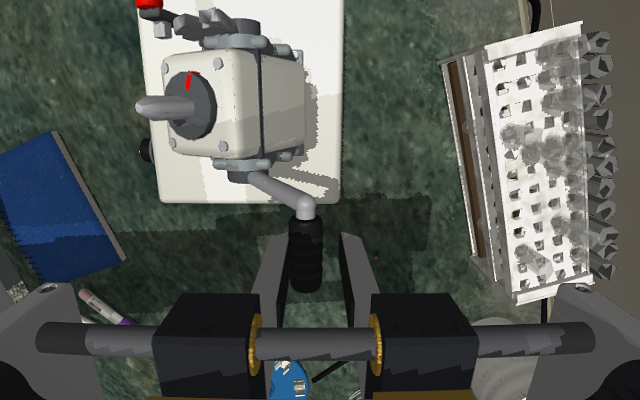

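Request:
{"api": "jog_arm", "payload": {
  "moves": [
    [0, 0, 0, 3, -0.9, -1.5, 28],
    [0, 0, 0, 3, -0.9, -1.5, 28],
    [0, 0, 0, 0, 0, 0, 28]
  ]
}}

```text
time: 8.75
tool_pos: [0.6384, -0.0693, 0.2752]
ee_rot: [3.141, 0.015, -0.28]
wrist_force: [-23.0, 5.0, 15.5]
width: 0.0281
```

```bash
python3 - <<'E'
from h import *
o=get_obs();im=snap('wrist','w9');print(o['tool_pos'],o['ee_rot'],o['width'],o['wrist_force'],o['qvel'].round(3))
E
```

```text
[ 0.6384108  -0.06929947  0.27516717] [ 3.14071323  0.01456465 -0.28045384] 0.02805123111562338 [-23.04837546   4.99784129  15.45782861] [-0.001 -0.004  0.006 -0.002 -0.006 -0.001]
```

View pics/w9.png

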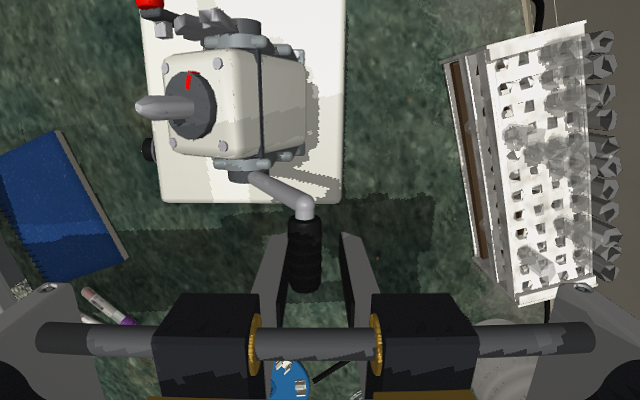

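Request:
{"api": "jog_arm", "payload": {
  "moves": [
    [0, 0, 0, -9, 2.5, 2, 28],
    [0, 0, 0, 0, 0, 0, 34],
    [0, 0, 0, 0, 0, 42, 40],
    [0, 0, 0, 0, 0, 42, 40],
    [0, 0, 0, -13, 46, 0, 40],
    [0, 0, 0, -13, 47, 0, 40],
    [0, 0, 0, -13, 47, 0, 40],
    [0, 0, 0, -14, 47, 0, 40],
    [0, 0, 0, 0, 0, 0, 40],
    [0, 0, 0, 0, 0, 0, 40]
  ]
}}

```text
time: 10.05
tool_pos: [0.5824, 0.1184, 0.357]
ee_rot: [3.141, -0.001, -0.281]
wrist_force: [0.1, 0.8, 0.8]
width: 0.0399
```

```bash
python3 - <<'E'
from h import *
o=get_obs();im=snap('wrist','w10');print(o['tool_pos'],o['ee_rot'],o['width'],o['wrist_force'],o['qvel'].round(3))
E
```

```text
[0.58242176 0.1184023  0.35699629] [ 3.14128484e+00 -1.23888312e-03 -2.81063632e-01] 0.039883363676206963 [0.12069168 0.78320196 0.79400774] [-0.025  0.003  0.002  0.003  0.005 -0.002]
```

View pics/w10.png

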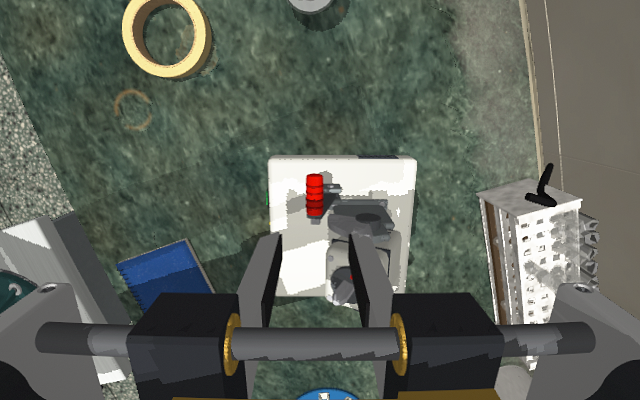

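Request:
{"api": "jog_arm", "payload": {
  "moves": [
    [0, 0, 0, -1, 0, -46, 40],
    [0, 0, 0, 0, 0, -46, 40],
    [0, 0, 0, 0, 0, -46, 40],
    [0, 0, 0, 0, 0, 0, 40],
    [0, 0, 0, 0, 0, 0, 10],
    [0, 0, 0, 0, 0, 0, 10],
    [0, 0, 0, 0, 0, 0, 10],
    [0, 0, 0, 5.5, -1.6, 1, 10],
    [0, 0, 0, 5.5, -1.6, 0.8, 10],
    [0, 0, 0, 5.5, -1.6, 0.5, 10],
    [0, 0, 0, 5.5, -1.6, 0.2, 10],
    [0, 0, 0, 0, 0, 0, 10]
  ]
}}

```text
time: 11.6
tool_pos: [0.6012, 0.1132, 0.2224]
ee_rot: [-3.141, 0.005, -0.28]
wrist_force: [-6.3, 1.5, 5.3]
width: 0.0162
```

```bash
python3 - <<'E'
from h import *
o=get_obs();im=snap('wrist','w11');print(o['tool_pos'],o['ee_rot'],o['width'],o['wrist_force'],o['qvel'].round(3))
E
```

```text
[0.60122439 0.11315546 0.22238269] [-3.14137267  0.00504338 -0.28031864] 0.01617407069978252 [-6.25639779  1.50551258  5.32456192] [ 0.002 -0.004  0.006 -0.003 -0.007  0.001]
```

View pics/w11.png

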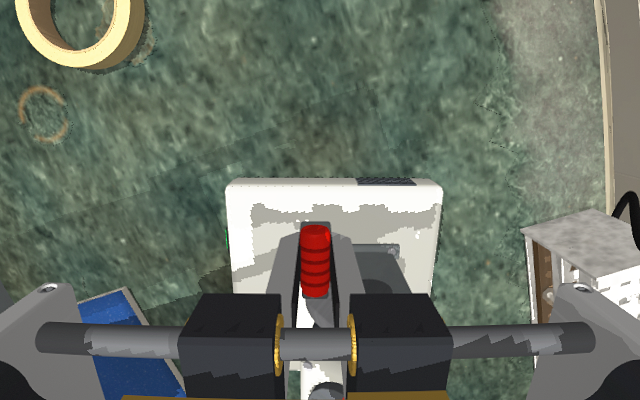

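Request:
{"api": "jog_arm", "payload": {
  "moves": [
    [0, 0, 0, 2, -0.6, 0, 10],
    [0, 0, 0, 1.5, -0.4, 0, 10],
    [0, 0, 0, 0, 0, 0, 10]
  ]
}}

```text
time: 12.02
tool_pos: [0.6021, 0.113, 0.2223]
ee_rot: [3.141, 0.012, -0.279]
wrist_force: [-14.6, 3.5, 8.2]
width: 0.016
```

Request:
{"api": "jog_arm", "payload": {
  "moves": [
    [0, 0, 0, -3, 0.9, 0, 10],
    [0, 0, 0, 0, 0, 0, 40],
    [0, 0, 0, 0, 0, 0, 40],
    [0, 0, 0, 0, 0, 55, 40],
    [0, 0, 0, 0, 0, 55, 50],
    [0, 0, 0, -47, -44, 0, 50],
    [0, 0, 0, -47, -44, 0, 50],
    [0, 0, 0, -47, -44, -5, 50],
    [0, 0, 0, 0, 0, 0, 50],
    [0, 0, 0, 0, 0, 0, 50]
  ]
}}

```text
time: 13.28
tool_pos: [0.4671, -0.0159, 0.3272]
ee_rot: [-3.141, -0.002, -0.282]
wrist_force: [0.3, -1.0, 0.4]
width: 0.0499
```

```bash
python3 - <<'E'
from h import *
import pickle
o=get_obs();c=get_calibration('wrist');im=snap('wrist','w12');print(o['tool_pos'],o['ee_rot'],o['width'],o['wrist_force'],o['qvel'].round(3))
pickle.dump(c,open('c12.pkl','wb'))
s=np.array([-.4354,.1247,.8916]);p=proj(c,[.590,.0306,.171]);print(p,proj(c,np.array([.590,.0306,.171])+.03*s))
cv2.imwrite('pics/w12c.png',cv2.cvtColor(cv2.resize(im[20:170,400:560],None,fx=5,fy=4,interpolation=0),cv2.COLOR_RGB2BGR))
E
```

```text
[ 0.46714772 -0.01585892  0.32717278] [-3.14082855e+00 -2.01948115e-03 -2.81622396e-01] 0.04986629135525612 [ 0.30805132 -0.9854387   0.41774104] [ 0.026  0.026 -0.023  0.001  0.002 -0.002]
[457.77698035 110.83626301] [454.7910742  111.70841579]
```

View pics/w12.png

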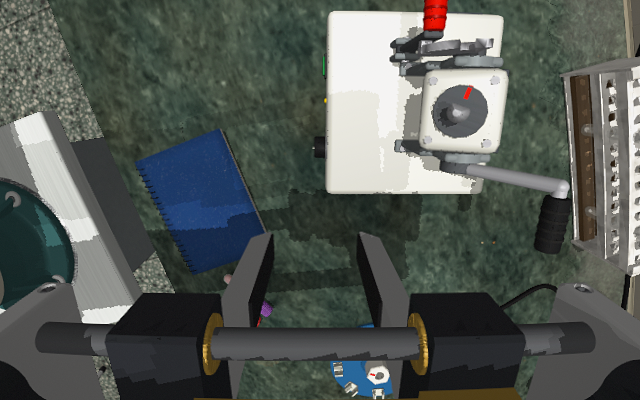

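View pics/w12c.png

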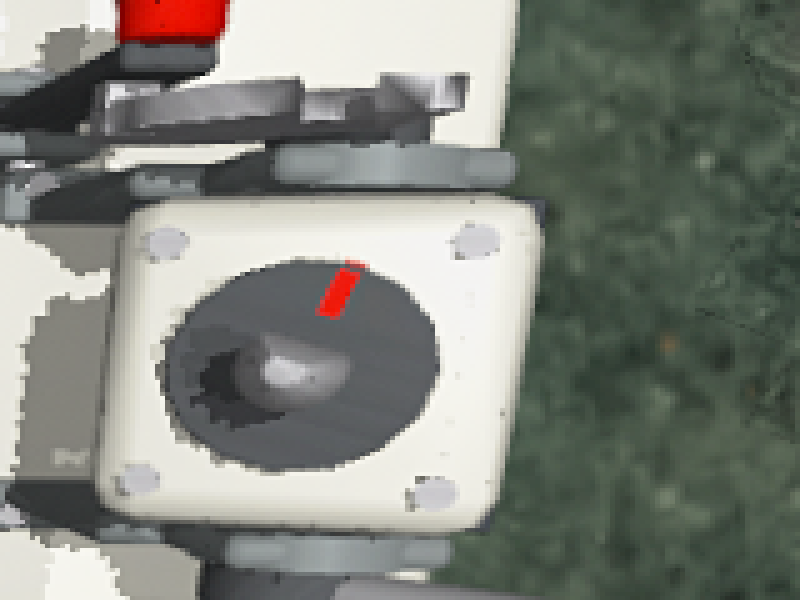

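```bash
python3 - <<'E'
from h import *
import pickle
from scipy.optimize import least_squares
c=pickle.load(open('c12.pkl','rb'))
im=cv2.cvtColor(cv2.imread('pics/w12.png'),cv2.COLOR_BGR2RGB)
yaw=-.280;X=np.array([np.cos(yaw),np.sin(yaw),0]);Y=np.array([-X[1],X[0],0]);Z=np.array([0,0,1.])
s=-X*np.sin(.47)+Z*np.cos(.47); e1=X*np.cos(.47)+Z*np.sin(.47)  # "up the face" (rear/up), Y left
S0=np.array([.590,.0306,.171])
def pl(u,v):
    o,d=ray(c,u,v);t=((S0-o)@s)/(d@s);p=o+t*d-S0;return np.array([p@e1,p@Y])
f=lambda x,y:pl(400+(x+.5)/5-.5,20+(y+.5)/4-.5)
B=np.array([f(*q) for q in [(163,365),(175,420),(200,448),(240,468),(290,471),(340,464),(390,440),(425,405),(439,360),(430,325),(405,292),(380,273),(310,259),(260,266),(220,283),(185,312)]])*1e3
r=least_squares(lambda p:np.hypot(*(B-p[:2]).T)-p[2],[0,0,19]).x;print('circle',r,np.std(np.hypot(*(B-r[:2]).T)))
g=im.astype(int);m=(g[...,0]>180)&(g[...,1]<80)&(g[...,2]<80);m[:70]=0;m[130:]=0;m[:,:440]=0;m[:,500:]=0
ys,xs=np.nonzero(m);P=np.array([pl(x,y) for x,y in zip(xs,ys)])*1e3-r[:2]
cen=P.mean(0);print(len(P),cen,np.hypot(*cen),'ang',np.degrees(np.arctan2(cen[1],cen[0])))
C=S0+r[0]/1e3*e1+r[1]/1e3*Y;print('seat',C)
for q in [(330,316),(345,280)]:
    w=f(*q)*1e3-r[:2];print(w,np.degrees(np.arctan2(w[1],w[0])))
E
```

```text
circle [ 0.62763293 -0.48466432 18.93197152] 0.18951109706337346
55 [ 4.43152134 13.12247174] 13.850546774627997 ang 71.33992903870461
seat [0.59040385 0.02997957 0.17128425]
[3.80891261 9.12652523] 67.34701101074678
[ 5.17619034 15.33335647] 71.34649444550563
```

Request:
{"api": "jog_arm", "payload": {
  "moves": [
    [0, 0, 0, 1, -53, -2, 50],
    [0, 0, 0, 1, -54, -5, 50],
    [0, 0, 0, 1, -54, -5, 50],
    [0, 0, 0, 1, -54, -5, 50],
    [0, 0, 0, 2, -53, -5, 50],
    [0, 0, 0, 2, -53, -5, 50],
    [0, 0, 0, 0, 0, 0, 50],
    [0, 0, 0, 0, 0, 0, 50]
  ]
}}

```text
time: 14.32
tool_pos: [0.4757, -0.3362, 0.2991]
ee_rot: [-3.141, 0.0, -0.28]
wrist_force: [0.1, 0.1, -0.9]
width: 0.05
```

```bash
python3 - <<'E'
from h import *
import pickle
o=get_obs();c=get_calibration('wrist');im=snap('wrist','w13');print(o['tool_pos'],o['ee_rot'],o['width'],o['wrist_force'],o['qvel'].round(3))
pickle.dump(c,open('c13.pkl','wb'))
E
```

```text
[ 0.475745   -0.3362377   0.29914075] [-3.14052420e+00  4.32103036e-04 -2.79633924e-01] 0.05003799467261678 [ 0.08827808  0.12142949 -0.89384243] [ 0.017 -0.032  0.013 -0.004 -0.001 -0.001]
```

View pics/w13.png

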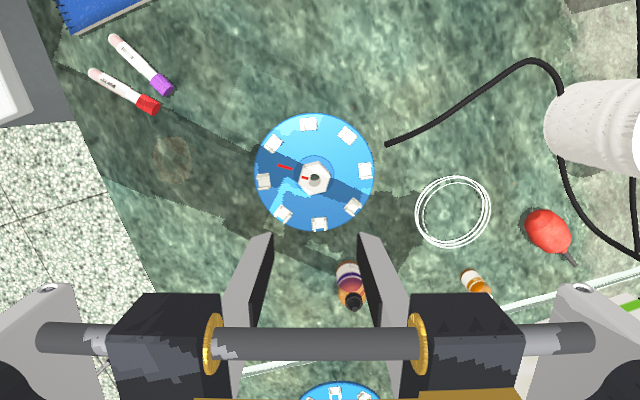

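```bash
python3 - <<'E'
import cv2
s=cv2.imread('pics/w13.png')
cv2.imwrite('pics/w13c.png',cv2.resize(s[105:240,245:385],None,fx=5,fy=4.4,interpolation=0))
cv2.imwrite('pics/w13d.png',cv2.resize(s[145:210,265:345],None,fx=9,fy=9,interpolation=0))
E
```

```text
(no output)
```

View pics/w13c.png

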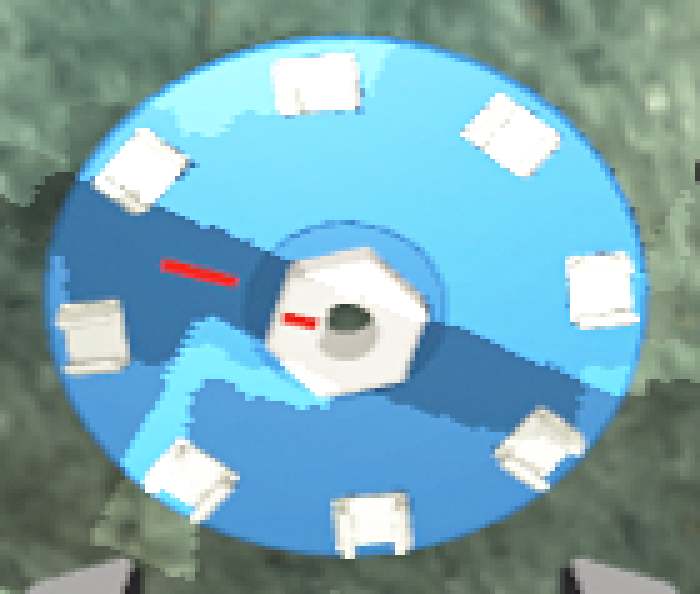

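View pics/w13d.png

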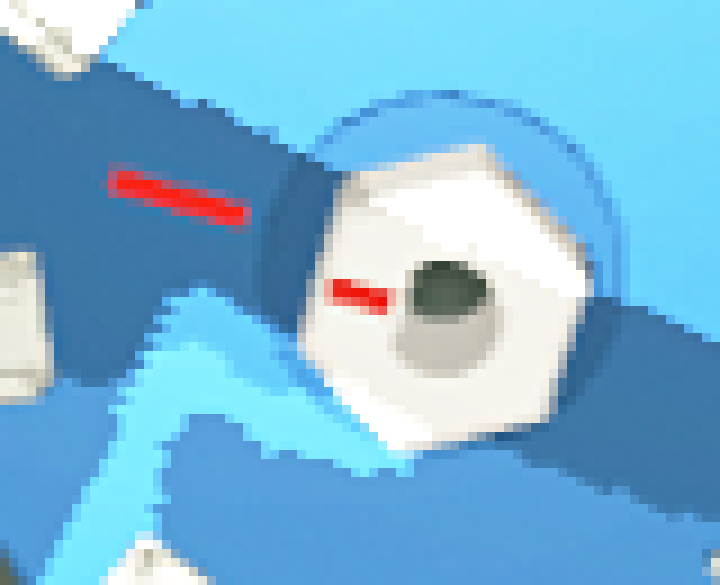

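```bash
python3 - <<'E'
from h import *
import pickle
from scipy.optimize import least_squares
c=pickle.load(open('c13.pkl','rb'))
f=lambda x,y,z:onz(c,245+(x+.5)/5-.5,105+(y+.5)/4.4-.5,z)[:2]*1e3
h=lambda x,y,z:onz(c,265+(x+.5)/9-.5,145+(y+.5)/9-.5,z)[:2]*1e3
B=np.array([f(x,y,6) if 0 else f(x,y,.006) for x,y in [(44,290),(75,182),(140,112),(220,60),(350,37),(450,52),(560,105),(630,195),(649,290),(640,365),(580,465),(500,522),(400,552),(300,553),(200,517),(110,435),(60,360)]])
r=least_squares(lambda p:np.hypot(*(B-p[:2]).T)-p[2],[475,-337,72]).x;print('disc',r,np.std(np.hypot(*(B-r[:2]).T)))
H=np.array([h(x,y,.032) for x,y in [(345,185),(482,155),(590,290),(550,415),(400,450),(302,345)]]);print('hub',H.mean(0),np.hypot(*(H-H.mean(0)).T), np.degrees(np.arctan2(*(H-H.mean(0)).T[::-1])))
hole=h(446,318,.032);print('hole',hole)
a,b=h(110,182,.006),h(248,215,.006);print('mark',np.degrees(np.arctan2(*(a-b)[::-1])),np.hypot(*(a-r[:2])),np.hypot(*(b-r[:2])), np.degrees(np.arctan2(*((a+b)/2-r[:2])[::-1])))
a,b=h(330,290,.032),h(388,303,.032);print('hubmark',np.degrees(np.arctan2(*(a-b)[::-1])),np.degrees(np.arctan2(*((a+b)/2-hole)[::-1])))
bt=onz(c,345,270,.04);print('bottle',bt, onz(c,350,297,.085))
E
```

```text
disc [ 476.70548661 -334.95461271   71.62837589] 0.865148233445399
hub [ 476.04285482 -333.84221514] [19.60713519 19.59435871 18.03256829 18.9674436  19.10060492 18.33330305] [ 112.3175286    60.5493688    -8.90492379  -62.36870885 -123.24301606
  178.84479001]
hole [ 475.81604296 -335.12145249]
mark 150.1495831573499 46.45106142459748 27.893717940980302 148.9651000009444
hubmark 150.95476683114086 149.68056481846867
bottle [ 0.48114532 -0.4488245   0.04      ] [ 0.48063061 -0.45629015  0.085     ]
```

Request:
{"api": "jog_arm", "payload": {
  "moves": [
    [0, 0, 0.159, 0.5, 1.4, -22, 50],
    [0, 0, 0.159, 0, 0, -22, 50],
    [0, 0, 0.159, 0, 0, -22, 50],
    [0, 0, 0.159, 0, 0, -22, 50],
    [0, 0, 0.159, 0, 0, -22, 50],
    [0, 0, 0, 0, 0, 0, 50],
    [0, 0, 0, 0, 0, 0, 50]
  ]
}}

```text
time: 15.25
tool_pos: [0.4758, -0.3348, 0.1911]
ee_rot: [3.14, -0.001, 0.513]
wrist_force: [0.4, -0.1, 0.6]
width: 0.0499
```

```bash
python3 - <<'E'
from h import *
import pickle
o=get_obs();c=get_calibration('wrist');im=snap('wrist','w14');print(o['tool_pos'],o['ee_rot'],o['width'],o['wrist_force'],o['qvel'].round(3))
pickle.dump(c,open('c14.pkl','wb'))
E
```

```text
[ 0.47579936 -0.33478672  0.19107577] [ 3.13964600e+00 -9.69882732e-04  5.13266252e-01] 0.049915041707440565 [ 0.39793929 -0.09272765  0.59163147] [-0.009 -0.005 -0.017 -0.    -0.003 -0.009]
```

View pics/w14.png

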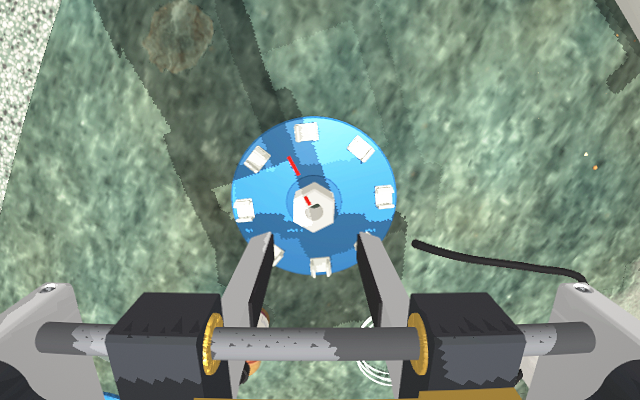

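```bash
python3 - <<'E'
from h import *
import pickle
c=pickle.load(open('c14.pkl','rb'));print(proj(c,[.4758,-.3348,.032]),proj(c,[.4758,-.3348,.006]))
a=onz(c,290,157,.006);b=onz(c,298,174,.006);print(np.degrees(np.arctan2(*(a-b)[1::-1])),'hole',onz(c,314.5,209.5,.032))
s=cv2.imread('pics/w14.png');cv2.imwrite('pics/w14c.png',cv2.resize(s[140:250,250:380],None,fx=6,fy=5.4,interpolation=0))
E
```

```text
[313.8398662  211.09540955] [313.89703196 201.36955539]
143.39355275772132 hole [ 0.47560272 -0.33338158  0.032     ]
```

View pics/w14c.png

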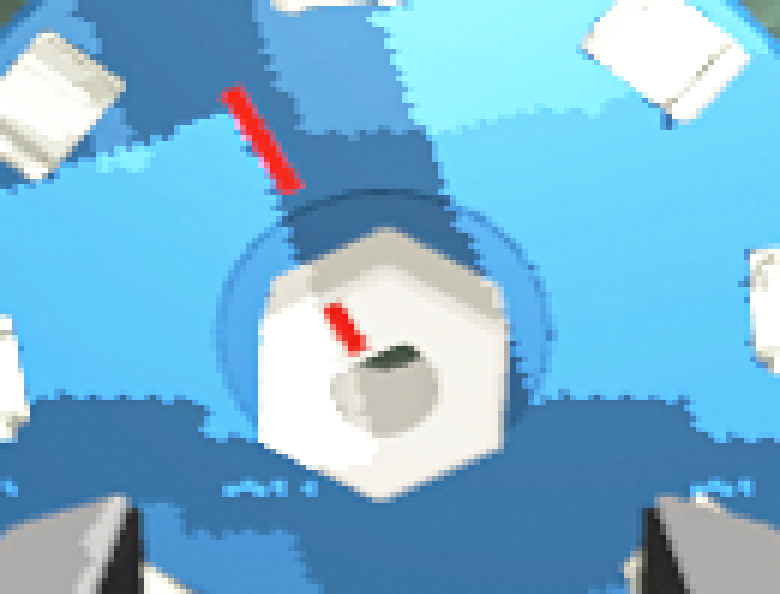

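Request:
{"api": "jog_arm", "payload": {
  "moves": [
    [0, 0, 0, 0.5, -0.8, -42, 50],
    [0, 0, 0, 0, 0, -42, 50],
    [0, 0, 0, 0, 0, 0, 50],
    [0, 0, 0, 0, 0, 0, 20],
    [0, 0, 0, 0, 0, 0, 20],
    [0, 0, 0, 0, 0, 0, 20]
  ]
}}

```text
time: 16.05
tool_pos: [0.4758, -0.3365, 0.1066]
ee_rot: [3.14, -0.0, 0.514]
wrist_force: [0.8, -0.7, 2.4]
width: 0.0317
```

```bash
python3 - <<'E'
from h import *
o=get_obs();print(o['tool_pos'],o['ee_rot'],o['width'],o['wrist_force'],o['qvel'].round(3))
E
```

```text
[ 0.47580561 -0.3365075   0.10662947] [ 3.14004065e+00 -4.60852322e-04  5.13921851e-01] 0.031713593311694314 [ 0.75231966 -0.65522322  2.41002966] [-0.     0.     0.    -0.     0.001 -0.001]
```

Request:
{"api": "jog_arm", "payload": {
  "moves": [
    [0, 0, 0, 0, 0, 25, 20],
    [0, 0, 0, 0, 0, 50, 20],
    [0, 0, 0, 0, 0, 55, 20],
    [0, 0, 0, 0, 0, 60, 20],
    [0, 0, 0, 0, 0, 60, 20],
    [0, 0, -0.165, 3, 39, -1, 20],
    [0, 0, -0.165, 3, 39, -1, 20],
    [0, 0, -0.165, 3, 39, -1, 20],
    [0, 0, -0.165, 3, 39, -1, 20],
    [0, 0, -0.165, 3, 39, -1, 20],
    [0, 0, -0.165, 3, 39, -1, 20],
    [0, 0, -0.165, 3, 39, -1, 20]
  ]
}}

```text
time: 17.55
tool_pos: [0.4962, -0.0619, 0.3482]
ee_rot: [3.141, 0.001, -0.647]
wrist_force: [-0.5, -0.1, -0.8]
width: 0.0317
```

Request:
{"api": "jog_arm", "payload": {
  "moves": [
    [0, 0, -0.165, 3, 39, -1, 20],
    [0, 0, -0.165, 3, 39, -1, 20],
    [0, 0, -0.165, 3, 39, -1, 20],
    [-0.043, -0.151, 0, 0, 0, 0, 20],
    [-0.043, -0.151, 0, 0, 0, 0, 20],
    [-0.043, -0.151, 0, 0, 0, 0, 20],
    [0, 0, 0, 0, 0, 0, 20],
    [0, 0, 0, 0, 0, 0, 20]
  ]
}}

```text
time: 18.55
tool_pos: [0.5055, 0.0538, 0.3458]
ee_rot: [-2.775, -0.3, -1.192]
wrist_force: [0.7, -0.7, -1.0]
width: 0.0317
```

```bash
cat > err.py <<'E'
from h import *
from scipy.spatial.transform import Rotation as Ro
yaw=-.280;X=np.array([np.cos(yaw),np.sin(yaw),0]);Y=np.array([-X[1],X[0],0]);Z=np.array([0,0,1.])
s=-X*np.sin(.47)+Z*np.cos(.47); e1=X*np.cos(.47)+Z*np.sin(.47)
SEAT=np.array([.5904,.0300,.1713])
def err(alpha=71.,g=.1066,off=(0,0)):
    o=get_obs();T=Ro.from_euler('xyz',o['ee_rot']).as_matrix()
    a=np.radians(alpha-120);tx=e1*np.cos(a)+Y*np.sin(a);D=np.column_stack([tx,np.cross(-s,tx),-s])
    rv=Ro.from_matrix(D@T.T).as_rotvec()
    p=o['tool_pos']+T[:,2]*g   # carrier underside now
    w=p-SEAT
    print('rotvec todo',rv.round(4),'height',w@s*1e3,'lat e1',w@e1*1e3,'Y',w@Y*1e3)
    # TCP shift to be on axis at same height after turn about TCP
    p2=o['tool_pos']-s*g; w=p2-SEAT; print('after turn: height',w@s*1e3,'shift todo',(-(w-(w@s)*s)*1e3).round(2), 's',s.round(4))
    print(o['tool_pos'],o['ee_rot'],o['width'],o['wrist_force'].round(1),'q',o['joint_positions'].round(2),'qd',np.abs(o['qvel']).max())
E
python3 - <<'E'
from err import *
err(); c=get_calibration('wrist');im=snap('wrist','w15')
import pickle;pickle.dump(c,open('c15.pkl','wb'))
E
```

```text
rotvec todo [-0.0018 -0.0005  0.0007] height 88.87016840854987 lat e1 0.32964330108855844 Y -0.5115163136125719
after turn: height 88.8700581843206 shift todo [-0.2   0.71 -0.19] s [-0.4352  0.1252  0.8916]
[0.50551709 0.05375575 0.34576971] [-2.77527016 -0.29984214 -1.19226794] 0.03166324486477202 [ 0.7 -0.7 -1. ] q [ 0.07 -0.25  1.65 -0.16  1.3   1.22] qd 0.027970978315640237
```

View pics/w15.png

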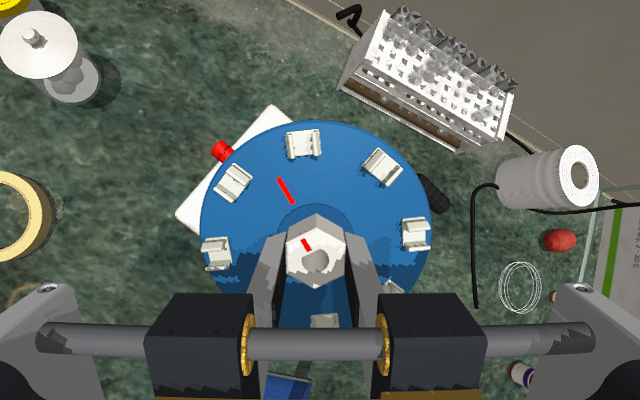

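```bash
python3 - <<'E'
from err import *
import pickle
c=pickle.load(open('c15.pkl','rb'));o=get_obs();T=Ro.from_euler('xyz',o['ee_rot']).as_matrix()
im=cv2.imread('pics/w15.png');cv2.imwrite('pics/w15c.png',cv2.resize(im[160:300,250:380],None,fx=5,fy=4.2,interpolation=0))
def tp(u,v,h):
    oo,d=ray(c,u,v);o2=T.T@(oo-o['tool_pos']);d2=T.T@d;t=((.1066-h)-o2[2])/d2[2];return ((o2+t*d2)*1e3).round(2)
m=(im[...,2]>170)&(im[...,1]<70)&(im[...,0]<70);m[:170]=0;m[260:]=0;m[:,:265]=0;m[:,330:]=0
ys,xs=np.nonzero(m)
k=ys<215
d=np.array([tp(x,y,.006) for x,y in zip(xs[k],ys[k])])[:,:2];hb=np.array([tp(x,y,.032) for x,y in zip(xs[~k],ys[~k])])[:,:2]
print('disc mark',d.mean(0),np.hypot(*d.mean(0)),np.degrees(np.arctan2(*d.mean(0)[::-1])),'hub mark',hb.mean(0))
u,sv,vt=np.linalg.svd(d-d.mean(0));print('dir',np.degrees(np.arctan2(vt[0,1],vt[0,0])))
print('hole',tp(316,263,.032))
E
```

```text
disc mark [-17.20252033 -34.47113821] 38.52513562762938 -116.52108902637607 hub mark [ -4.83892857 -11.51196429]
dir 61.28503778864492
hole [ 0.79 -0.68 74.6 ]
```

View pics/w15c.png

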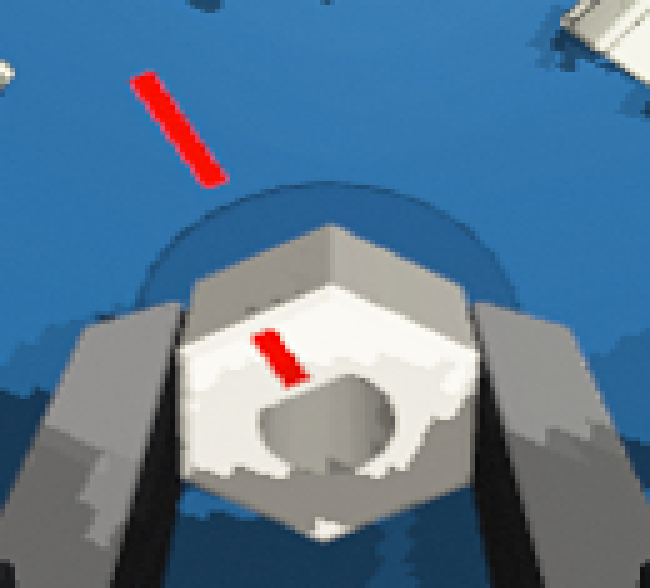

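Request:
{"api": "jog_arm", "payload": {
  "moves": [
    [0, 0, 0, 10.5, -2.3, -22.3, 20],
    [0, 0, 0, 10.4, -3, -21.4, 20],
    [0, 0, 0, 0, 0, 0, 20],
    [0, 0, 0, 0, 0, 0, 20]
  ]
}}

```text
time: 19.1
tool_pos: [0.5271, 0.0483, 0.3029]
ee_rot: [-2.773, -0.301, -1.193]
wrist_force: [0.0, 0.4, -0.4]
width: 0.0316
```

```bash
python3 - <<'E'
from err import *
err()
E
```

```text
rotvec todo [-0.0013  0.0021  0.001 ] height 40.6114359235465 lat e1 1.0364644887315866 Y 0.1995785272780566
after turn: height 40.61122532901908 shift todo [-0.76  0.14 -0.39] s [-0.4352  0.1252  0.8916]
[0.52708799 0.04828505 0.3029402 ] [-2.77299693 -0.30121748 -1.19325728] 0.03159711012242612 [ 0.   0.4 -0.4] q [ 0.06 -0.19  1.69 -0.16  1.2   1.22] qd 0.019872467328706747
```

Request:
{"api": "jog_arm", "payload": {
  "moves": [
    [0, 0, 0, 1.4, -0.5, -4.9, 20],
    [0, 0, 0, 2.2, -0.6, -4.5, 20],
    [0, 0, 0, 2.2, -0.6, -4.5, 20],
    [0, 0, 0, 2.2, -0.6, -4.5, 20],
    [0, 0, 0, 0, 0, 0, 20]
  ]
}}

```text
time: 19.73
tool_pos: [0.5339, 0.0457, 0.2821]
ee_rot: [-2.777, -0.301, -1.192]
wrist_force: [-1.1, -2.2, -3.4]
width: 0.0318
```

```bash
python3 - <<'E'
from err import *
err();snap('wrist','w16')
im=cv2.imread('pics/w16.png');cv2.imwrite('pics/w16c.png',cv2.resize(im[160:300,250:380],None,fx=5,fy=4.2,interpolation=0))
E
```

```text
rotvec todo [ 0.     -0.0015  0.0011] height 18.728876057260223 lat e1 -2.2702407485022933 Y -0.6586602350175804
after turn: height 18.728723516758855 shift todo [1.97 0.02 0.96] s [-0.4352  0.1252  0.8916]
[0.5338813  0.04566504 0.28208055] [-2.77699314 -0.30115365 -1.19208407] 0.03180682630535128 [-1.1 -2.2 -3.4] q [ 0.05 -0.17  1.71 -0.16  1.16  1.22] qd 0.003268472351052194
```

View pics/w16c.png

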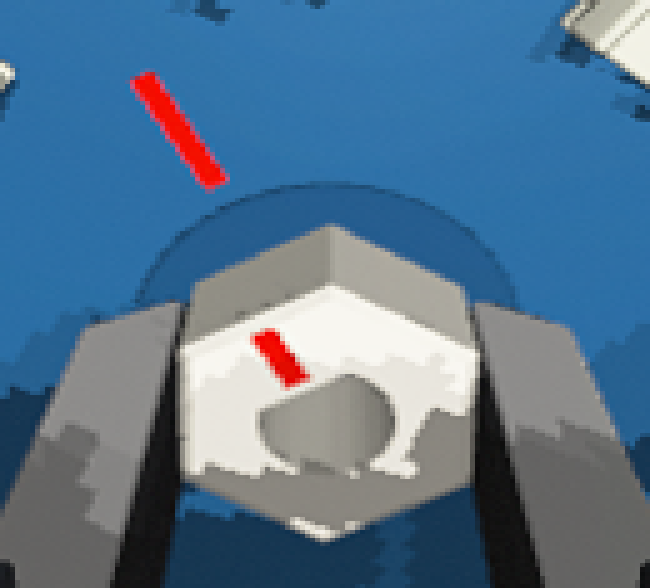

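Request:
{"api": "jog_arm", "payload": {
  "moves": [
    [0, 0, 0, 2.2, -0.6, -4.5, 20],
    [0, 0, 0, 2.2, -0.6, -4.5, 20],
    [0, 0, 0, 0, 0, 0, 20]
  ]
}}

```text
time: 20.15
tool_pos: [0.5382, 0.0443, 0.2735]
ee_rot: [-2.777, -0.302, -1.192]
wrist_force: [-2.5, -3.7, -3.2]
width: 0.0315
```

```bash
python3 - <<'E'
from err import *
err();print(get_obs()['wrist_torque'])
E
```

```text
rotvec todo [ 0.0004 -0.0013  0.0013] height 9.032855512440634 lat e1 -2.074242518141011 Y -0.8093877215559666
after turn: height 9.032708390844261 shift todo [1.86 0.17 0.88] s [-0.4352  0.1252  0.8916]
[0.53820942 0.04430003 0.27350985] [-2.77689884 -0.30153863 -1.19234598] 0.03153157428062435 [-2.5 -3.7 -3.2] q [ 0.05 -0.16  1.72 -0.16  1.14  1.22] qd 0.0011538929885830142
[-0.58646191  1.06811944 -0.44223139]
```

Sliding smoothly. Continue to the flange.

Request:
{"api": "jog_arm", "payload": {
  "moves": [
    [0, 0, 0, 2.2, -0.6, -4.5, 20],
    [0, 0, 0, 1.3, -0.4, -2.7, 20],
    [0, 0, 0, 0.9, -0.2, -1.8, 20],
    [0, 0, 0, 0, 0, 0, 20]
  ]
}}

```text
time: 20.65
tool_pos: [0.542, 0.0432, 0.2659]
ee_rot: [-2.777, -0.302, -1.193]
wrist_force: [-9.8, -3.7, 2.5]
width: 0.032
```

```bash
python3 - <<'E'
from err import *
err();print(get_obs()['wrist_torque'], get_obs()['wrist_force']@s)
E
```

```text
rotvec todo [ 0.0004 -0.0014  0.0015] height 0.4867276189866857 lat e1 -1.98035868393071 Y -0.8630897801413924
after turn: height 0.4865364036007036 shift todo [1.78 0.23 0.84] s [-0.4352  0.1252  0.8916]
[0.54201321 0.04317088 0.26593976] [-2.77707767 -0.30152667 -1.19251482] 0.03199138283750644 [-9.8 -3.7  2.5] q [ 0.04 -0.14  1.72 -0.16  1.12  1.22] qd 0.003570428527937825
[-0.70188318  1.7300063  -0.53108309] 6.007357026005073
```

Request:
{"api": "jog_arm", "payload": {
  "moves": [
    [0, 0, 0, 0.7, -0.2, -1.4, 20],
    [0, 0, 0, 0.7, -0.2, -1.4, 20],
    [0, 0, 0, 0, 0, 0, 20]
  ]
}}

```text
time: 21.02
tool_pos: [0.5422, 0.0432, 0.2658]
ee_rot: [-2.777, -0.301, -1.193]
wrist_force: [-23.7, -2.2, 14.3]
width: 0.0314
```

```bash
python3 - <<'E'
from err import *
err();print(get_obs()['wrist_torque'], get_obs()['wrist_force']@s)
E
```

```text
rotvec todo [-0.     -0.0018  0.0017] height 0.29237840072885607 lat e1 -1.8705277153556072 Y -0.7956785169134561
after turn: height 0.29214678112758435 shift todo [1.63 0.23 0.76] s [-0.4352  0.1252  0.8916]
[0.54224411 0.04315135 0.26583719] [-2.77722456 -0.30099751 -1.19266415] 0.03143122436805648 [-23.7  -2.2  14.3] q [ 0.04 -0.14  1.72 -0.16  1.12  1.22] qd 0.004014825118469666
[-0.65794889  3.10922022 -0.6690152 ] 22.822120491159
```

Request:
{"api": "jog_arm", "payload": {
  "moves": [
    [0, 0, 0, -0.9, 0.2, 1.6, 20],
    [0, 0, 0, 0, 0, 0, 50],
    [0, 0, 0, 0, 0, 0, 50],
    [0, 0, 0, 0, 0, 0, 50]
  ]
}}

```text
time: 21.52
tool_pos: [0.5442, 0.0439, 0.2648]
ee_rot: [-2.772, -0.301, -1.193]
wrist_force: [0.7, 0.0, 0.3]
width: 0.0498
```

```bash
python3 - <<'E'
from err import *
err();snap('wrist','w17')
E
```

```text
rotvec todo [-0.0017  0.0031  0.    ] height -1.3669288230786267 lat e1 -0.33403228156464126 Y 0.8250773699207276
after turn: height -1.3675345280783948 shift todo [ 0.36 -0.72  0.27] s [-0.4352  0.1252  0.8916]
[0.54424132 0.04388775 0.26484729] [-2.77179576 -0.30126945 -1.19261429] 0.04983502965882329 [0.7 0.  0.3] q [ 0.04 -0.14  1.72 -0.16  1.11  1.22] qd 0.0037370785778339495
```

View pics/w17.png

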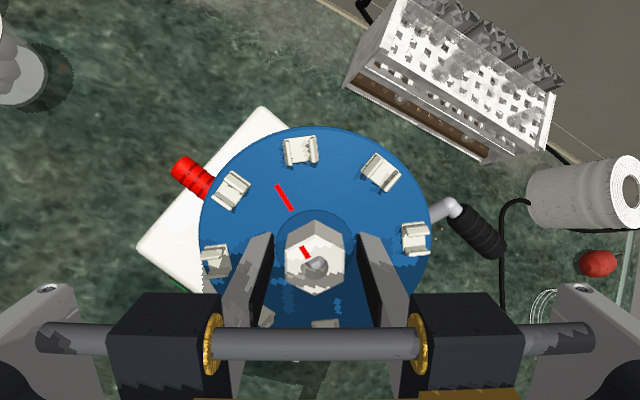

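Request:
{"api": "jog_arm", "payload": {
  "moves": [
    [0, 0, 0, -8.7, 2.5, 17.8, 50],
    [0, 0, 0, -17.4, 5, 35.7, 50],
    [0, 0, 0, -17.4, 5, 35.7, 50],
    [0, 0, 0, -17.4, 5, 35.7, 50],
    [0, 0, 0, 0, 0, 0, 50],
    [0, 0, 0, 0, 0, 0, 50]
  ]
}}

```text
time: 22.32
tool_pos: [0.4829, 0.0611, 0.388]
ee_rot: [-2.775, -0.301, -1.192]
wrist_force: [-0.2, -0.8, -0.0]
width: 0.05
```

```bash
python3 - <<'E'
from err import *
err();snap('wrist','w18');snap('scene','s18');snap('top','t18')
im=cv2.imread('pics/s18.png');cv2.imwrite('pics/s18c.png',cv2.resize(im[170:290,230:350],None,fx=5,fy=5,interpolation=2))
E
```

```text
rotvec todo [-0.0011 -0.0001  0.0003] height 137.25719788884052 lat e1 -1.72532503304728 Y 0.2725771249133334
after turn: height 137.25715708844888 shift todo [ 1.39 -0.6   0.76] s [-0.4352  0.1252  0.8916]
[0.48287106 0.0611172  0.38795279] [-2.77516844 -0.30061948 -1.19187332] 0.0500488921881973 [-0.2 -0.8 -0. ] q [ 0.1  -0.29  1.6  -0.17  1.39  1.22] qd 0.026718571962898504
```

View pics/w18.png

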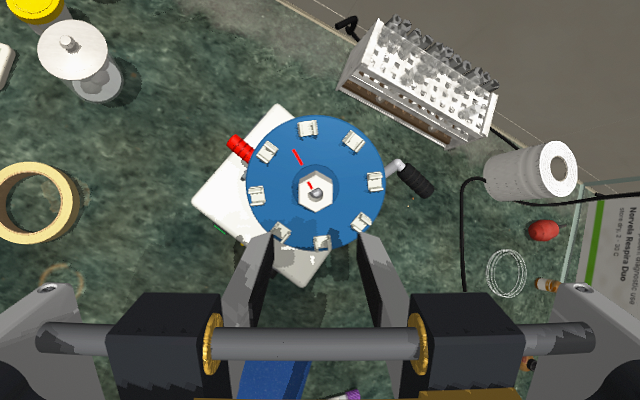

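View pics/s18c.png

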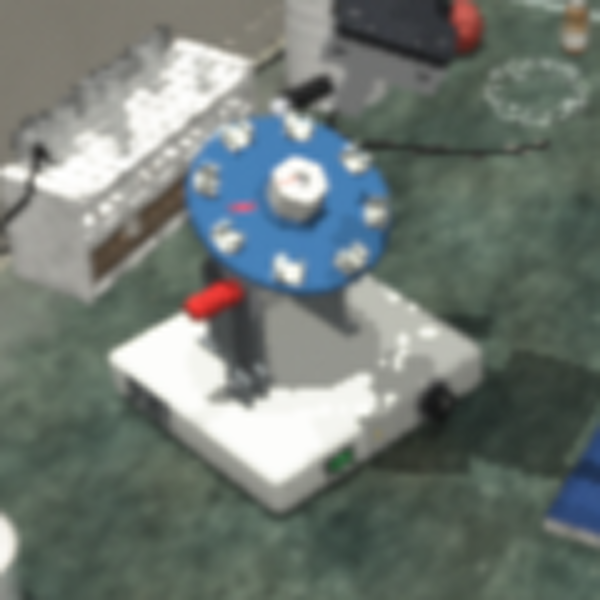

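View pics/t18.png

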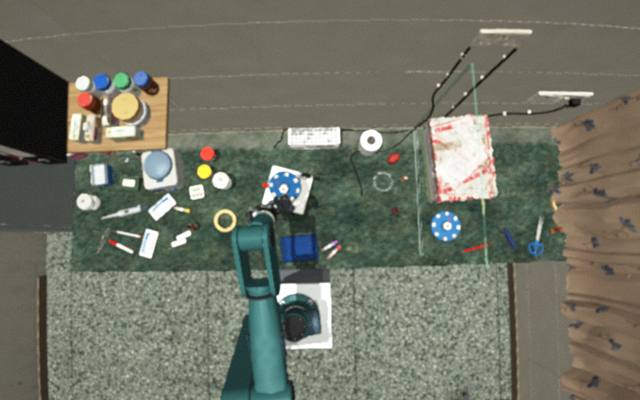

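```bash
python3 - <<'E'
from err import *
c=get_calibration('wrist');im=snap('wrist','w19')
ctr=np.array([.592,.030,0])
for th in (0,.1,.2):
    x=-.0146-.08*np.sin(th);z=.058+.08*np.cos(th)
    print(th,[proj(c,ctr+x*X+y*Y+z*Z).round(1) for y in (.097,.08)])
g=im.astype(int);m=(g[...,0]>150)&(g[...,1]<70)&(g[...,2]<70);m[:120]=0;m[175:]=0;m[:,:200]=0;m[:,258:]=0
ys,xs=np.nonzero(m);print(xs.min(),xs.max(),ys.min(),ys.max(),xs.mean(),ys.mean())
B=cv2.findContours(((g[...,2]>g[...,0]+50)&(g[...,2]>90)).astype(np.uint8)[95:240,230:400].copy(),cv2.RETR_EXTERNAL,cv2.CHAIN_APPROX_NONE)[0]
b=max(B,key=cv2.contourArea)[:,0,:]+[230,95];b=b[b[:,1]<225]
hull=cv2.convexHull(b)[:,0,:]
from scipy.optimize import least_squares
for h in (0,.003,.006,.012):
    S=SEAT+(h+.006)*s;P=[]
    for u,v in hull:
        o,d=ray(c,u,v);p=o+((S-o)@s)/(d@s)*d-S;P.append([p@e1*1e3,p@Y*1e3])
    P=np.array(P);r=least_squares(lambda q:np.hypot(*(P-q[:2]).T)-q[2],[0,0,72],loss='soft_l1').x;print(h,r)
E
```

```text
0 [array([231.3, 140.2]), array([243.7, 150.5])]
0.1 [array([226.4, 145.8]), array([239., 156.])]
0.2 [array([221.6, 151.5]), array([234.2, 161.7])]
227 253 133 160 240.01639344262296 146.07103825136613
0 [ 0.45421944  0.70370226 71.56724287]
0.003 [ 1.03481552  1.21398292 70.89494994]
0.006 [ 1.61541172  1.72426394 70.22265688]
0.012 [ 2.77660471  2.74482737 68.87807025]
```

```bash
python3 - <<'E'
from h import *
print(close_job())
E
```

```text
the job is handed in; nothing more can be done
None
```

The tube rotator is ready for mixing, and the job was handed in at about 22 s of robot time.

- **Drive head:** I pulled the red catch forward about 0.25 rad and swung the head up with the black lever to its stop, where the force rose to about 23 N. I then pushed the catch back against its home stop.
- **Catch locked:** In the last wrist picture the red grip lines up with its home position.
- **Carrier:** I took the blue carrier farthest to the robot's left, turned its D-hole to the shaft's flat (red mark measured at about 71°) and slid it down to a hard stop. Force along the shaft at the stop was about 23 N. I then let go and backed about 140 mm clear.
- **Flush fit:** The last picture fits a carrier disc radius of 71.6 mm at the flange plane (true size 72 mm), so it reads as flush. The shaft tip shows in the hub.
- **Bystanders:** I touched neither the jar, the two bottles nor the tape. The jar and tape look unmoved in the last wrist and top pictures. I did not check the bottles' positions separately afterwards.
- **Small disagreement:** While sliding on, the carrier sat about 2 mm sideways of my estimated shaft axis. Forces stayed low, about 4–6 N, until it reached the flange.

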